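Wind the washed wheel bearings out from under the hood

ROBOT

A 6-joint arm with a two-finger parallel gripper is mounted at the origin on the work surface. World frame = base frame: x ahead of the robot, y to its left, z up, the work surface at z = 0. Lengths are in m, angles in rad, forces in N, time in s.
With the tool pointing down it reaches from about 0.375 to 0.975 m from the base axis. Payload 3.8 kg.
Tool frame: the origin (TCP) lies midway between the tips of the shut fingers; the grasp point (between the pads) lies 19 mm behind it (bot.grip_point_offset is the z of the grasp point in the tool frame, in m); z points along the fingers, y is the line along which they close (so a half turn about z gives the same grasp; the last joint's range is limited). The gripper opens to 85 mm and grips with 20 to 120 N. Pads are 22 mm wide; open, the fingers measure 114 mm over their backs; the gripper's body (76 mm by 85 mm) begins 54 mm behind the grasp point. The pads swing forward as they close: fully open they stand 13 mm farther back than shut.
Start: joints at [1.074, 0.264, 1.604, -0, 1.274, -0.037], TCP at [0.3, 0.605, 0.231] pointing down, gripper open.
Joint ranges: [-2.63, 2.63], [-0.94, 2.18], [0.31, 2.57], [-1.31, 4.45], [0, 2.66], [-2.55, 2.55]. Speed limits (rad/s): [2.57, 2.57, 3.14, 3.14, 3.14, 3.14].

INTERFACE

Orientations are given as a rotation vector (axis times angle).
In Python, from workcell import sensors, optics, order, bot gives the robot as it stands.
- The arm moves only by the tool play_rows, never from a script. Its argument "commands" is a list of rows, each a list of 6 numbers: the shift along the tool's x, y, z in cm, then the turn, a rotation vector about the tool's x, y, z in rad. In form: [[dx, dy, dz, wx, wy, wz], ...]. A call has 1 to 5 rows; each row shifts and turns the commanded pose from where the row before left it, along the tool's axes as they then stand; what a row does not reach is not made up. A row lasts 1/12 s, in which the tool goes at most 41.7 mm and 7.16 degrees, less where a joint would pass 70% of its speed; a pose out of reach is approached as far as the arm can. A call with a gripper value outside its range is refused whole. "grip" is the closure, from 0 (fully open) to 1 (shut), set as the call begins (left out, the last holds). The fingers move at their own pace and stop on an object; "force" is the grip in N (left out, the last holds). Time passes only in rows, so rows that do not move let the fingers close. It gives the time, the measured TCP pose, the force, the opening and the grip force at its end, in the units of the state.
- sensors.read_state(): the state, without advancing time (a new reading comes with each control period).
- optics.read_camera(name): name is "scene" or "top" or "wrist"; returns the picture (480x640x3 uint8, red, green, blue); there is no depth.
- optics.camera_info(name): a dict with "mtx" (3x3 intrinsics, pixels), "R" (3x3) and "t" (3): a world point X has camera coordinates R X + t. Camera axes: x right, y down, z forward; pixel columns grow to the right and rows downward; lengths in m; the calibration is good to about 2 mm. A picture is of the moment at which its call begins: read the wrist's pose just before it. camera_info takes no time and is no camera call; for the wrist camera it gives the pose at the moment of the call.
- order.finish_job(): hands the job in; it is judged then, once.
The state is a dict: "time": time; "q": joint angles; "joint_vel": joint speeds; "joint_torque": joint torques, N m; "tool_pos": TCP position; "tcp_rot": TCP orientation; "wrist_force": force on the tool from outside, world axes, zero at the start; "torque": the same for the moment, N m; "width": opening from 0.0 (shut) to 1.0 (fully open); "grip_force": force on a finger pad.
Only numpy, scipy, OpenCV 4.12 (cv2) and the standard library are available. Lean on these libraries where they do the work, as an engineer would, in place of code of your own. Each camera call takes 0.05 s, during which the arm holds its last target. There are 200 camera calls.

TASK

Two small hand-cranked parts washers stand on the garage bench; the bearings in the one with the red crank handle are clean. Grip the upright red sleeve and, without letting go of it on the way, wind the crank clockwise (seen from above) until the tray is fully out from under its hood and against its stop, then let go. Leave the crank with the blue sleeve as it is.

Things in the scene. Friction and masses are not known exactly. Their poses are not given: they have to be found in the camera images.
- red_sleeve: Red grip sleeve with two thin black bands: upright cylinder, 26 mm diameter, 70 mm tall, spinning freely on its pin, so the gripper need not turn. Origin at its centre, 133 mm above the bench; z up. A 6 mm high screw head caps it. It stands on a flat crank arm (top at 94 mm) and goes round red_axis in a level circle of 75 mm radius. Nothing else of the washer is higher than 100 mm.
- red_axis (a point): Vertical axis of the red-sleeved crank, on top of its steel hub, 100 mm above the bench. Axes are those of the washer (green plate 240 x 290 mm, fixed): x points away from the robot within 15 degrees, towards the tray's track, which runs along y beyond the grey gear housing. The green hood (top at 76 mm) covers the +y (left) half; the tray comes out to -y (right).
- red_crank (a joint): Crank angle in rad, growing clockwise seen from above: 0 = tray under the hood, 5.2 = hard stop, tray of four steel bearings fully out (25 mm per rad, 130 mm in all). Starts between 0 and 1.2. At 5.2 the arm points to the washer's -y; at 0 towards the robot (-x, turned 28 degrees towards -y). Needs 2 to 3 N at the sleeve and stays where it is left.
- blue_sleeve: Blue grip sleeve of the other washer, same build and size as the red one (26 mm diameter, 70 mm tall, origin at its centre, 133 mm above the bench), with spark plugs in its tray. The two washers swap sides from run to run. To be left alone.

How it is judged:
On the way:
1. the red sleeve is gripped between the fingers while the tray is still mostly under the hood (crank below 1.7 rad) (contact force between the fingers and red_sleeve above 1 N and horizontal distance between the grasp point and red_sleeve below 0.02 m and value of joint red_crank below 1.7 rad), for 0.2 s.
At the end, for the whole second after the job is handed in: The red-sleeved crank stands within 0.4 rad of its stop (joint at 4.8 to 5.2 rad, tray within 10 mm of fully out), at rest and let go; the blue sleeve is within 20 mm of where it was (value of joint red_crank above 4.8 rad and velocity of joint red_crank between -0.1 and 0.1 rad/s and contact force between the fingers and red_sleeve below 0.1 N and distance of blue_sleeve from where it was at the start of the episode below 0.02 m); the robot touches nothing.
It fails at once if the red sleeve is let go part-way or only pushed along (no finger force on it, or it is not between the fingers, while the crank is between 1.7 and 4.6 rad) (value of joint red_crank between 1.7 and 4.6 rad and (contact force between the fingers and red_sleeve below 0.1 N or horizontal distance between the grasp point and red_sleeve above 0.02 m)).
It fails at once if the blue sleeve is moved by more than 20 mm (distance of blue_sleeve from where it was at the start of the episode above 0.02 m).
It also fails if it takes over 45 s, if anything falls off the work surface, if the arm or the gripper's body presses on something with over 40 N, if the wrist force passes 120 N, or if a joint passes its speed limit or range.

## Working session

There is one attempt and no reset: what is moved stays moved. The work goes in short steps, Python scripts to look and compute and a tool call to move; the robot and the scene stay as the last step left them, time stands still between calls to the robot, and variables do not carry over. Pictures are saved under pics/ and viewed, at most 10 in all, crops included, and the job is handed in when it is done.

Besides the shell and the picture viewer there is one more tool, called after "Request:" as a command line: name --pt "numbers of a row" for each row, then --argument value for the rest. play_rows: Moves the arm, as the interface text tells. Its arguments: {"type":"object","properties":{"commands":{"type":"array","items":{"type":"array","items":{"type":"number"}}},"grip":{"type":"number"},"force":{"type":"number"}},"required":["commands"]}

```bash
mkdir -p pics
python3 - <<'E'
from workcell import sensors, optics, order, bot
import cv2,numpy as np
for n in("top","scene"):
    im=optics.read_camera(n); cv2.imwrite(f"pics/{n}0.png",im[:,:,::-1])
    i=optics.camera_info(n); print(n,np.round(i["mtx"],1).tolist(),np.round(i["R"],3).tolist(),np.round(i["t"],3))
print(sensors.read_state(),bot.grip_point_offset)
E
```

```text
top [[593.9, 0.0, 320.1], [0.0, 593.9, 238.8], [0.0, 0.0, 1.0]] [[0.028, -1.0, 0.001], [-0.992, -0.028, -0.125], [0.125, 0.003, -0.992]] [-0.029  0.48   1.055]
scene [[465.3, 0.0, 316.0], [0.0, 465.3, 234.1], [0.0, 0.0, 1.0]] [[-0.251, 0.968, -0.012], [0.824, 0.207, -0.527], [-0.508, -0.143, -0.85]] [ 0.161 -0.307  1.302]
{'time': 0.1, 'q': array([ 1.07409761e+00,  2.64708448e-01,  1.60525036e+00,  8.15759528e-06,
        1.27370194e+00, -3.69164955e-02]), 'joint_vel': array([ 9.64425894e-05, -2.61859366e-03, -2.89873664e-03, -3.51735684e-04,
       -6.42697579e-05, -3.23078798e-04]), 'joint_torque': array([-5.57160445e-05, -5.16705179e+01, -3.68592131e+01, -5.81150948e-05,
        6.30834125e-03,  1.64218591e-06]), 'tool_pos': array([0.2992245 , 0.60430953, 0.2300589 ]), 'tcp_rot': array([-0.71575678, -3.05840055,  0.00312984]), 'wrist_force': array([-0.28082689,  0.96632723,  0.21677925]), 'torque': array([-0.06669892,  0.02264242,  0.03386645]), 'grip_force': 0.0, 'width': 1.002320348945449} -0.0187
```

View pics/top0.png

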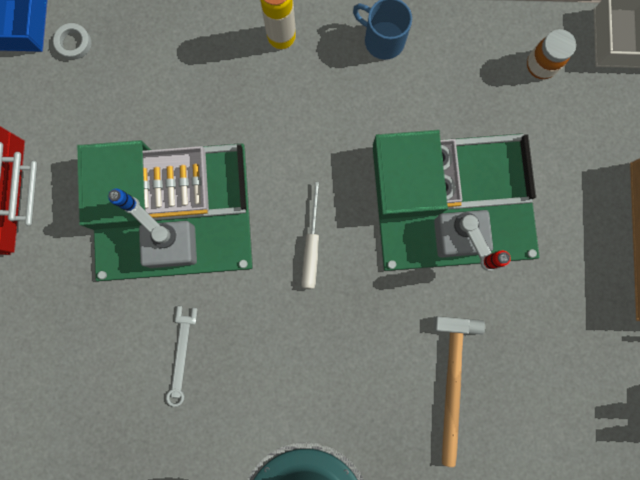

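View pics/scene0.png

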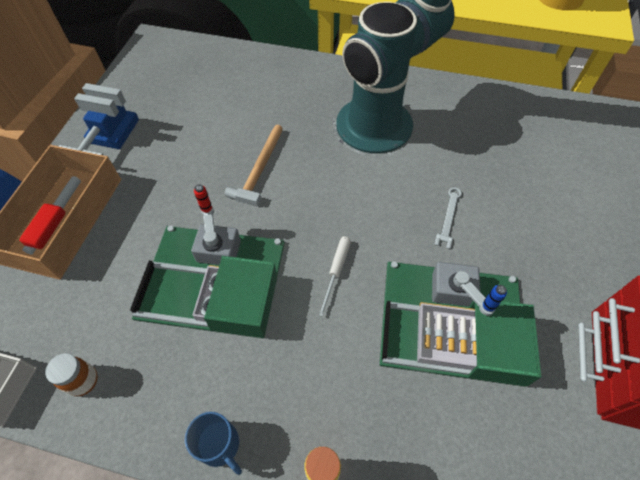

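The top view shows the red washer on the right: its hub is near (469,223), the red cap near (503,258), and its plate screws are near (392,265) and (532,254). The blue washer is on the left. The scene view agrees, with the red sleeve at about (203,198).

```bash
cat > h.py <<'E'
import cv2,numpy as np
from workcell import sensors, optics
def ray(n,p,z,i=None):
    i=i or optics.camera_info(n); R,t=np.array(i["R"]),np.array(i["t"])
    c=-R.T@t; d=R.T@np.linalg.inv(i["mtx"])@[p[0],p[1],1]; return c+d*(z-c[2])/d[2]
def proj(n,X,i=None):
    i=i or optics.camera_info(n)
    return cv2.projectPoints(np.array(X,float).reshape(-1,1,3),cv2.Rodrigues(np.array(i["R"]))[0],np.array(i["t"]),np.array(i["mtx"]),None)[0].reshape(-1,2)
E
python3 - <<'E'
from h import *
t=cv2.imread("pics/top0.png"); s=cv2.imread("pics/scene0.png")
def red(im,x0,y0,x1,y1):
    h=cv2.cvtColor(im,cv2.COLOR_BGR2HSV); m=((h[...,0]<8)|(h[...,0]>172))&(h[...,1]>130)&(h[...,2]>50)
    ys,xs=np.nonzero(m[y0:y1,x0:x1]); return xs.mean()+x0,ys.mean()+y0,xs.min()+x0,xs.max()+x0,ys.min()+y0,ys.max()+y0
a=red(t,470,235,530,280); b=red(s,180,170,225,225); print(a,b)
print("sleeve mid top",ray("top",a[:2],.14),"scene",ray("scene",b[:2],.133),"cap",ray("top",(503,258),.174))
print("hub top",ray("top",(469,223),.1),"hub scene",ray("scene",(210,241),.1))
p,q=ray("top",(392,265),.01),ray("top",(532,254),.01); print("screws",p,q,np.linalg.norm(p-q),"yaw",np.degrees(np.arctan2(*(p-q)[:2])))
c=np.hstack([cv2.resize(t[180:300,420:560],None,fx=3,fy=3,interpolation=2),cv2.resize(s[160:280,160:280],None,fx=3,fy=3,interpolation=2)])
cv2.imwrite("pics/c0.png",c)
E
```

```text
(np.float64(494.96444444444444), np.float64(259.9555555555556), np.int64(484), np.int64(510), np.int64(250), np.int64(267)) (np.float64(202.7351598173516), np.float64(199.68493150684932), np.int64(194), np.int64(211), np.int64(187), np.int64(211))
sleeve mid top [ 0.44020565 -0.30231368  0.14      ] scene [ 0.44386749 -0.30284989  0.133     ] cap [ 0.44032127 -0.30502535  0.174     ]
hub top [ 0.50647611 -0.27013166  0.1       ] hub scene [ 0.52098093 -0.26304209  0.1       ]
screws [ 0.4382669  -0.14989232  0.01      ] [ 0.46594938 -0.40925324  0.01      ] 0.26083405514897673 yaw -6.092309496894076
```

View pics/c0.png

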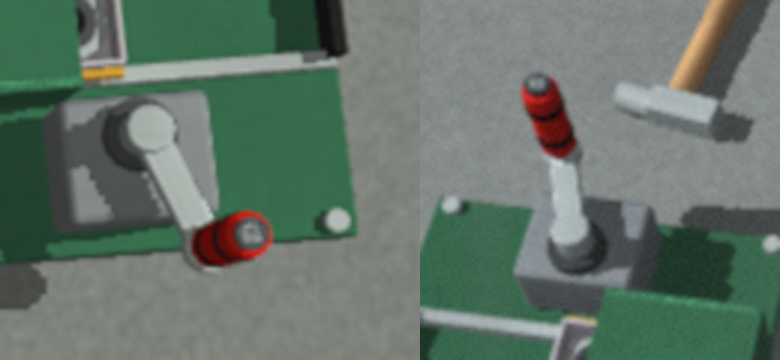

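The crop puts the hub disc at (470.3,222.7) and the cap at (503.3,258.3) in the top view. That gives the sleeve at (0.441,-0.304), the axis at (0.507,-0.270), a radius of 74 mm (should be 75) and a washer yaw of about 6°. So the crank starts at about 0.1 rad. I'll turn the tool so that its y lies along world x and its x along world y.

Request:
play_rows --pt "0 0 0 0 0 0.111" --pt "0 0 0 0 0 0.111" --pt "0 0 0 0 0 0.111" --pt "0 0 0 0 0 0.111" --pt "0 0 0 0 0 0.111" --grip 0

```text
time: 0.52
tool_pos: [0.2994, 0.6045, 0.2304]
tcp_rot: [1.534, 2.742, -0.002]
wrist_force: [-0.6, -0.0, -0.8]
width: 0.998
grip_force: 0.0
```

Request:
play_rows --pt "0 0 0 0 0 0.111" --pt "0 0 0 0 0 0.111" --pt "0 0 0 0 0 0.111" --pt "0 0 0 0 0 0.111" --pt "0 0 0 0 0 0.111"

```text
time: 0.93
tool_pos: [0.2993, 0.6045, 0.2305]
tcp_rot: [2.226, 2.216, -0.002]
wrist_force: [-0.2, 0.1, -0.4]
width: 0.998
grip_force: 0.0
```

Request:
play_rows --pt "-4 2 0 0 0 0" --pt "-4 2 0 0 0 0" --pt "-4 2 0 0 0 0" --pt "-4 2 0 0 0 0" --pt "-4 2 0 0 0 0"

```text
time: 1.35
tool_pos: [0.393, 0.4167, 0.2306]
tcp_rot: [2.219, 2.223, -0.002]
wrist_force: [1.3, 0.9, 0.4]
width: 1.0
grip_force: 0.0
```

Request:
play_rows --pt "-4 1 0 0 0 0" --pt "-4 1 0 0 0 0" --pt "-4 1 0 0 0 0" --pt "-4 1 0 0 0 0" --pt "-4 0.2 0 0 0 0"

```text
time: 1.77
tool_pos: [0.4357, 0.2166, 0.231]
tcp_rot: [2.22, 2.222, 0.0]
wrist_force: [0.9, -0.3, -0.4]
width: 0.999
grip_force: 0.0
```

Request:
play_rows --pt "-4 0 0 0 0 0" --pt "-4 0 0 0 0 0" --pt "-4 0 0 0 0 0" --pt "-4 0 0 0 0 0" --pt "-4 0 0 0 0 0"

```text
time: 2.18
tool_pos: [0.4345, 0.0169, 0.231]
tcp_rot: [-2.22, -2.223, 0.0]
wrist_force: [1.0, 0.5, 0.1]
width: 0.999
grip_force: 0.0
```

Request:
play_rows --pt "-4 0 0 0 0 0" --pt "-4 0 0 0 0 0" --pt "-4 0 0 0 0 0" --pt "-4 0 0 0 0 0" --pt "-4 0 0 0 0 0"

```text
time: 2.6
tool_pos: [0.4347, -0.1832, 0.2311]
tcp_rot: [-2.221, -2.222, -0.0]
wrist_force: [0.6, 0.3, 0.7]
width: 1.001
grip_force: 0.0
```

Request:
play_rows --pt "-4 0 0 0 0 0" --pt "-4 0 0 0 0 0" --pt "-2.8 0 0 0 0 0" --pt "0 0 0 0 0 0" --pt "0 0 0 0 0 0"

```text
time: 3.02
tool_pos: [0.435, -0.2904, 0.2306]
tcp_rot: [-2.223, -2.218, 0.0]
wrist_force: [-0.2, 0.8, -1.0]
width: 0.998
grip_force: 0.0
```

Run:
```python
from h import *
print(sensors.read_state()["tool_pos"]); i=optics.camera_info("wrist"); im=optics.read_camera("wrist")[:,:,::-1].copy()
cv2.imwrite("pics/w0.png",im)
print(proj("wrist",[[.441,-.304,.174],[.441,-.304,.098],[.507,-.27,.1]],i), -np.array(i["R"]).T@i["t"])
```

```text
[ 0.43496902 -0.29044075  0.23056386]
[[336.9107107  287.31160683]
 [333.86930456 246.55901653]
 [424.89902183 202.72462516]] [ 0.43427087 -0.21569696  0.37379388]
```

View pics/w0.png

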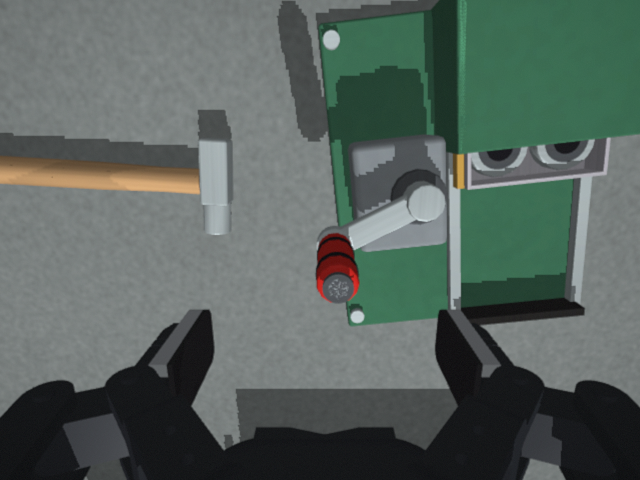

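The wrist view shows the cap at (338,289) and the hub at (426,203), within 2 px of my predictions. Next I centre, descend and grip.

Request:
play_rows --pt "-1.4 0.6 0 0 0 0" --pt "0 0 1 0 0 0" --pt "0 0 2 0 0 0" --pt "0 0 2 0 0 0" --pt "0 0 2 0 0 0"

```text
time: 3.48
tool_pos: [0.4415, -0.3014, 0.16]
tcp_rot: [-2.218, -2.224, -0.001]
wrist_force: [-0.1, -0.2, -0.1]
width: 1.001
grip_force: 0.0
```

Request:
play_rows --pt "0 0 2 0 0 0" --pt "0 0 1.5 0 0 0" --pt "0 0 0.5 0 0 0" --pt "0 0 0 0 0 0" --pt "0 0 0 0 0 0"

```text
time: 3.9
tool_pos: [0.4417, -0.3024, 0.1213]
tcp_rot: [-2.219, -2.223, -0.0]
wrist_force: [0.1, 0.2, 1.2]
width: 1.001
grip_force: 0.0
```

Request:
play_rows --pt "0 0 0 0 0 0" --pt "0 0 0 0 0 0" --pt "0 0 0 0 0 0" --pt "0 0 0 0 0 0" --pt "0 0 0 0 0 0" --grip 1 --force 50

```text
time: 4.32
tool_pos: [0.4422, -0.3036, 0.1219]
tcp_rot: [2.22, 2.221, 0.001]
wrist_force: [14.2, 2.9, 3.0]
width: 0.302
grip_force: 10.4
```

Request:
play_rows --pt "0 0 0 0 0 0" --pt "0 0 0 0 0 0" --pt "0 0 0 0 0 0" --pt "0 0 0 0 0 0" --pt "0 0 0 0 0 0"

```text
time: 4.73
tool_pos: [0.4423, -0.3036, 0.1221]
tcp_rot: [2.219, 2.221, 0.001]
wrist_force: [1.2, 1.6, 5.8]
width: 0.288
grip_force: 49.0
```

```bash
cat >> h.py <<'E'
def plan(c,phi0,phi1,n,R=.075,start=None):
    a=np.linspace(phi0,phi1,n+1); P=np.c_[c[0]+R*np.cos(a),c[1]+R*np.sin(a)]
    if start is not None: P[0]=start
    P0=P*100; d=np.diff(P0,axis=0)
    r=np.round(np.cumsum(d,0),1); r=np.diff(np.vstack([[0,0],r]),axis=0)
    for k in range(0,n,5): print([[round(y,1),round(x,1)] for x,y in r[k:k+5]], "end",np.round(P[min(k+5,n)],4))
E
python3 -c "
from h import *
plan((.508,-.2695),np.radians(207.4),np.radians(-84.5),35)"
```

```text
[[np.float64(1.0), np.float64(-0.4)], [np.float64(1.1), np.float64(-0.3)], [np.float64(1.0), np.float64(-0.1)], [np.float64(1.1), np.float64(0.0)], [np.float64(1.1), np.float64(0.2)]] end [ 0.4353 -0.251 ]
[[np.float64(1.0), np.float64(0.3)], [np.float64(1.0), np.float64(0.5)], [np.float64(0.9), np.float64(0.7)], [np.float64(0.8), np.float64(0.7)], [np.float64(0.7), np.float64(0.9)]] end [ 0.4661 -0.2073]
[[np.float64(0.5), np.float64(0.9)], [np.float64(0.4), np.float64(1.0)], [np.float64(0.3), np.float64(1.1)], [np.float64(0.1), np.float64(1.1)], [np.float64(-0.1), np.float64(1.1)]] end [ 0.518  -0.1952]
[[np.float64(-0.2), np.float64(1.0)], [np.float64(-0.4), np.float64(1.1)], [np.float64(-0.5), np.float64(0.9)], [np.float64(-0.7), np.float64(0.9)], [np.float64(-0.8), np.float64(0.8)]] end [ 0.5649 -0.2207]
[[np.float64(-0.8), np.float64(0.6)], [np.float64(-1.0), np.float64(0.5)], [np.float64(-1.0), np.float64(0.4)], [np.float64(-1.1), np.float64(0.2)], [np.float64(-1.1), np.float64(0.1)]] end [ 0.583  -0.2709]
[[np.float64(-1.1), np.float64(-0.1)], [np.float64(-1.0), np.float64(-0.3)], [np.float64(-1.1), np.float64(-0.4)], [np.float64(-0.9), np.float64(-0.6)], [np.float64(-0.8), np.float64(-0.6)]] end [ 0.563  -0.3205]
[[np.float64(-0.8), np.float64(-0.8)], [np.float64(-0.6), np.float64(-0.9)], [np.float64(-0.5), np.float64(-1.0)], [np.float64(-0.3), np.float64(-1.0)], [np.float64(-0.2), np.float64(-1.1)]] end [ 0.5152 -0.3442]
```

Request:
play_rows --pt "1.0 -0.4 0 0 0 0" --pt "1.1 -0.3 0 0 0 0" --pt "1.0 -0.1 0 0 0 0" --pt "1.1 0 0 0 0 0" --pt "1.1 0.2 0 0 0 0"

```text
time: 5.15
tool_pos: [0.4367, -0.2502, 0.1222]
tcp_rot: [2.217, 2.219, 0.001]
wrist_force: [6.9, -5.1, 0.2]
width: 0.291
grip_force: 49.9
```

Request:
play_rows --pt "1.0 0.4 0 0 0 0" --pt "1.0 0.5 0 0 0 0" --pt "0.9 0.7 0 0 0 0" --pt "0.8 0.7 0 0 0 0" --pt "0.7 0.9 0 0 0 0"

```text
time: 5.57
tool_pos: [0.468, -0.2068, 0.1221]
tcp_rot: [2.216, 2.221, -0.003]
wrist_force: [1.5, -10.0, 2.0]
width: 0.291
grip_force: 49.9
```

Request:
play_rows --pt "0.5 0.9 0 0 0 0" --pt "0.4 1.0 0 0 0 0" --pt "0.3 1.1 0 0 0 0" --pt "0.1 1.1 0 0 0 0" --pt "-0.1 1.1 0 0 0 0"

```text
time: 5.98
tool_pos: [0.5186, -0.1951, 0.1221]
tcp_rot: [2.218, 2.224, -0.006]
wrist_force: [-4.0, -7.9, 9.0]
width: 0.293
grip_force: 50.5
```

Request:
play_rows --pt "-0.3 1.0 0 0 0 0" --pt "-0.4 1.1 0 0 0 0" --pt "-0.5 0.9 0 0 0 0" --pt "-0.7 0.9 0 0 0 0" --pt "-0.8 0.8 0 0 0 0"

```text
time: 6.4
tool_pos: [0.5654, -0.2197, 0.122]
tcp_rot: [-2.217, -2.221, 0.002]
wrist_force: [-3.5, 0.2, 10.2]
width: 0.294
grip_force: 50.7
```

Request:
play_rows --pt "-0.8 0.6 0 0 0 0" --pt "-1.0 0.5 0 0 0 0" --pt "-1.0 0.4 0 0 0 0" --pt "-1.1 0.2 0 0 0 0" --pt "-1.1 0.1 0 0 0 0"

```text
time: 6.82
tool_pos: [0.5843, -0.2691, 0.1221]
tcp_rot: [-2.218, -2.222, -0.001]
wrist_force: [-1.6, 2.9, 9.0]
width: 0.289
grip_force: 50.6
```

Request:
play_rows --pt "-1.1 -0.1 0 0 0 0" --pt "-1.0 -0.3 0 0 0 0" --pt "-1.1 -0.4 0 0 0 0" --pt "-0.9 -0.6 0 0 0 0" --pt "-0.8 -0.6 0 0 0 0"

```text
time: 7.23
tool_pos: [0.5654, -0.3194, 0.1221]
tcp_rot: [2.219, 2.222, 0.002]
wrist_force: [3.8, 1.4, 6.2]
width: 0.291
grip_force: 50.2
```

Request:
play_rows --pt "-0.8 -0.8 0 0 0 0" --pt "-0.6 -0.9 0 0 0 0" --pt "-0.5 -1.0 0 0 0 0" --pt "-0.3 -1.0 0 0 0 0" --pt "-0.1 -0.8 0 0 0 0"

```text
time: 7.65
tool_pos: [0.5196, -0.3439, 0.1222]
tcp_rot: [2.218, 2.221, -0.001]
wrist_force: [3.4, -4.1, 3.8]
width: 0.288
grip_force: 50.2
```

Request:
play_rows --pt "0 -0.2 0 0 0 0" --pt "0 0 0 0 0 0" --pt "0 0 0 0 0 0"

```text
time: 7.9
tool_pos: [0.5173, -0.3442, 0.1221]
tcp_rot: [2.219, 2.221, -0.003]
wrist_force: [1.9, -5.2, 6.0]
width: 0.292
grip_force: 50.1
```

Run:
```python
from h import *
P=np.array([[.4423,-.3036],[.4367,-.2502],[.468,-.2068],[.5186,-.1951],[.5654,-.2197],[.5843,-.2691],[.5654,-.3194]])
s=np.linalg.lstsq(np.c_[2*P,np.ones(len(P))],(P**2).sum(1),rcond=None)[0]; c=s[:2]; st=sensors.read_state()
d=st["tool_pos"][:2]-c; print(c,np.sqrt(s[2]+c@c),np.degrees(np.arctan2(d[1],d[0])),st["wrist_force"])
cv2.imwrite("pics/t1.png",cv2.resize(optics.read_camera("top")[100:300,340:580,::-1],None,fx=3,fy=3))
```

```text
[ 0.50923282 -0.26956917] 0.0750834226176362 -83.8602496931464 [ 1.89226848 -5.15955369  6.02228711]
```

View pics/t1.png

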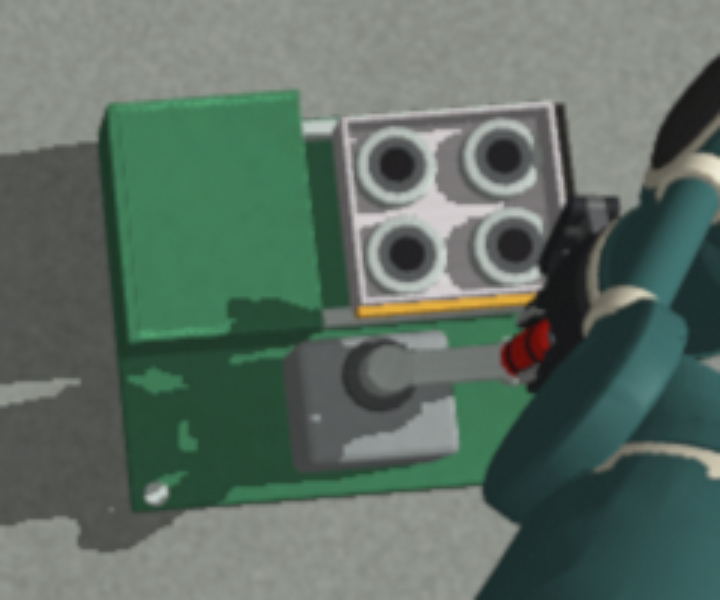

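The picture shows the tray fully clear of the hood and against the black end plate, with the arm pointing to washer -y. I'll nudge once to feel for the stop.

Request:
play_rows --pt "0 -0.3 0 0 0 0" --pt "0 0 0 0 0 0" --pt "0 0 0 0 0 0"

```text
time: 8.2
tool_pos: [0.5171, -0.3442, 0.1222]
tcp_rot: [2.216, 2.218, 0.003]
wrist_force: [9.5, -4.6, 1.0]
width: 0.291
grip_force: 50.1
```

The force rose with no motion, so it is against the stop. I'll relieve the load, open and lift.

Request:
play_rows --pt "0 0.3 0 0 0 0" --pt "0 0 0 0 0 0"

```text
time: 8.37
tool_pos: [0.5178, -0.3441, 0.1221]
tcp_rot: [2.218, 2.222, -0.002]
wrist_force: [1.6, -4.3, 6.6]
width: 0.293
grip_force: 50.5
```

Request:
play_rows --pt "0 0 0 0 0 0" --pt "0 0 0 0 0 0" --pt "0 0 0 0 0 0" --pt "0 0 0 0 0 0" --pt "0 0 0 0 0 0" --grip 0

```text
time: 8.78
tool_pos: [0.5168, -0.3424, 0.1203]
tcp_rot: [-2.218, -2.221, 0.001]
wrist_force: [1.2, 0.9, -0.5]
width: 0.977
grip_force: 0.0
```

Request:
play_rows --pt "0 0 0 0 0 0" --pt "0 0 0 0 0 0" --pt "0 0 0 0 0 0" --pt "0 0 -1 0 0 0" --pt "0 0 -2 0 0 0"

```text
time: 9.2
tool_pos: [0.5157, -0.3418, 0.1489]
tcp_rot: [-2.216, -2.218, 0.002]
wrist_force: [-0.2, 0.3, -0.6]
width: 1.0
grip_force: 0.0
```

Request:
play_rows --pt "0 0 -3 0 0 0" --pt "0 0 -3 0 0 0" --pt "0 0 -3 0 0 0" --pt "0 0 0 0 0 0" --pt "0 0 0 0 0 0"

```text
time: 9.62
tool_pos: [0.5193, -0.3444, 0.2456]
tcp_rot: [2.215, 2.218, 0.002]
wrist_force: [0.0, -0.7, -0.5]
width: 0.993
grip_force: 0.0
```

Run:
```python
from h import *
i=optics.camera_info("wrist"); im=optics.read_camera("wrist")[:,:,::-1].copy()
cv2.imwrite("pics/w1.png",im); a=np.radians(-83.9)
print(proj("wrist",[[.509+.075*np.cos(a),-.2696+.075*np.sin(a),.174]],i))
```

```text
[[321.41451823 255.05786215]]
```

View pics/w1.png

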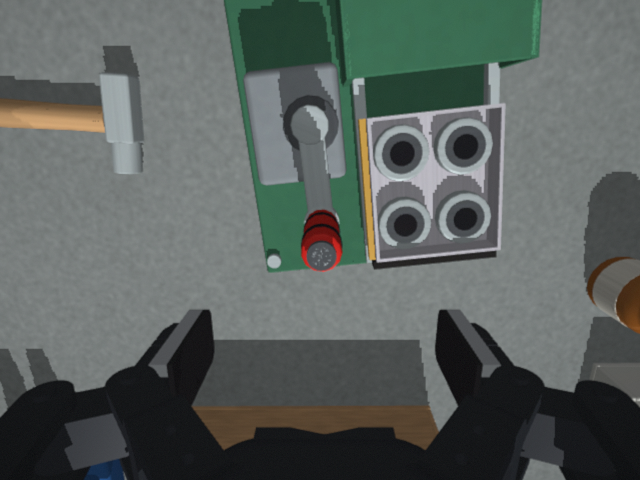

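The cap is at (321,256), as predicted for the stop. The tray is fully out against the end plate, and the gripper is clear above it.

```bash
python3 -c "
from workcell import order
print(order.finish_job())"
```

```text
the job is handed in; nothing more can be done
None
```

The red crank was wound clockwise to its stop in one unbroken grip and let go with the tray fully out; the blue crank was not touched, and the job is handed in (no verdict was returned).

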